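# Set the portioning stop and slide the tart tin up to it

### The arm

A 7-joint arm with a two-finger parallel gripper is mounted at the origin on the work surface. World frame = base frame: x ahead of the robot, y to its left, z up, the work surface at z = 0. Lengths are in m, angles in rad, forces in N, time in s.
With the tool pointing down it reaches from about 0.35 to 0.9 m from the base axis. Payload 7.2 kg.
Tool frame: the origin (TCP) lies between the finger pads; the fingertips stand 11 mm ahead of it and the grasp point (between the pads) lies 8 mm behind it (finger_overhang is the distance from the TCP to the fingertips, in m); z points along the fingers, y is the line along which they close (so a half turn about z gives the same grasp; the last joint's range is limited). The gripper opens to 88 mm and grips with 3 to 60 N. Pads are 20 mm wide; open, the fingers measure 115 mm over their backs; the gripper's body (75 mm by 178 mm) begins 61 mm behind the grasp point.
Start: joints at [-0.068, 0.411, -0.013, 1.596, 0.006, 1.134, -0.082], TCP at [0.625, -0, 0.234] pointing down, gripper open.
Joint ranges: [-2.95, 2.95], [-0.29, 1.99], [-1.47, 1.44], [0.14, 2.54], [-1.03, 4.17], [0.13, 1.85], [-2.86, 2.86]. Speed limits (rad/s): [2.39, 2.39, 3.01, 3.01, 3.14, 3.14, 3.14].

### API

Orientations are given as a unit quaternion [w, x, y, z].
In Python, from workcell import sense, capture, get_calibration, sign_off, finger_overhang gives the robot as it stands.
- The arm moves only by the tool move_arm, never from a script. Its argument "steps" is a list of rows, each an object with "delta_pos": the shift along the world's x, y, z in units of 25 mm (1.0 is 25 mm), a list of three; "twist": the turn about the world's z in units of 5 degrees (1.0 is 5 degrees). In form: [{"delta_pos": [x, y, z], "twist": twist}, ...]. A call has 1 to 12 rows; each row is the pose to reach, as a shift and turn from the pose commanded when the call began; what a row does not reach only later rows make up. A row lasts 1/12 s, in which the tool goes at most 41.7 mm and 7.16 degrees, less where a joint would pass 70% of its speed; a pose out of reach is approached as far as the arm can. A call with a gripper value outside its range is refused whole. "gripper" is the finger opening in mm, from 0 to 87.8, set as the call begins (left out, the last holds). The fingers move at their own pace and stop on an object; "force" is the grip in N (left out, the last holds). Time passes only in rows, so rows that repeat a pose let the fingers close. It gives the time, the measured TCP pose, the force, the opening and the grip force at its end, in the units of the state.
- sense(): the state, without advancing time (a new reading comes with each control period).
- capture(name): name is "scene" or "side" or "wrist"; returns the picture (420x560x3 uint8, red, green, blue); there is no depth.
- get_calibration(name): a dict with "mtx" (3x3 intrinsics, pixels), "dist_coeffs" ([k1, k2, p1, p2, k3] as OpenCV has them; the pictures are not rectified), "world_to_cam" (4x4, takes a point from world to camera coordinates); the wrist camera has in their place "mount" (4x4, takes a point from camera to tool coordinates, whose origin is the TCP and whose axes are the flange's). Camera axes: x right, y up, looking along -z (the intrinsics and any distortion apply to the point x, -y, -z); pixel columns grow to the right and rows downward; lengths in m; the calibration is good to about 2 mm. A picture is of the moment at which its call begins: read the wrist's pose just before it. get_calibration takes no time and is no camera call.
- sign_off(): hands the job in; it is judged then, once.
The state is a dict: "clock": time; "q": joint angles; "qd": joint speeds; "joint_efforts": joint torques, N m; "tcp_pos": TCP position; "ee_rot": TCP orientation; "contact_force": force on the tool from outside, world axes, zero at the start; "moment": the same for the moment, N m; "grip_width": finger opening in m; "finger_force": force on a finger pad.
Only numpy, scipy, OpenCV 4.12 (cv2) and the standard library are available. Lean on these libraries where they do the work, as an engineer would, in place of code of your own. Each camera call takes 0.05 s, during which the arm holds its last target. There are 200 camera calls.

### The job

Reset the portioning guide for the red size: lift the stop's knob out of its notch, move the stop to the notch beside the red marker and let the knob drop fully into it. Then slide the tart tin along its channel, keeping it flat on the guide, until its end rests against the stop. Leave everything else around where it is.

Things in the scene. Friction and masses are not known exactly. Their poses are not given: they have to be found in the camera images.
- guide: Fixed portioning guide, 540 mm long. Origin on the table; y runs along it, z up, x away from the robot. White channel floor at z 12 mm, x -40 to +40, y -265 to 275 mm (open at the -y end, where the tin starts), between a front lip (top z 24) and an aluminium rail (x 40 to 70, top z 58). Behind the rail a ledge (x 82 to 126, top z 32) carries the markers.
- first_notch (a point): The first of the rail's five notches (middle of its mouth, guide x 55, y 0, z 58 mm); the others are 30, 60, 90 and 120 mm farther along guide +y. Each is 14 mm wide and 12 mm deep; the pin is 10 mm wide.
- slide (a joint): Position (m) of the red stop slide along the guide's +y, from the middle notch: the notches are at -0.06, -0.03, 0, +0.03, +0.06, end stops at +-0.064. Starts in the middle notch (about 0). Needs about 2 N to slide. While the pin is in a notch the slide is locked, with about 2 mm play each way.
- knob (a joint): Height (m) of the knob above its home: 0 = pin fully down in a notch, 0.018 = upper end stop. The pin is clear of the notches above 0.010; between notches the pin rests on the rail at about 0.010. A light spring and its weight (about 3 to 4 N in all) push it down. The knob rides on the slide and can only go up and down on it.
- knob_cap (a point): Centre of the knob's black cap: 40 mm (guide x) x 50 mm (guide y) x 12 mm thick, its centre 117 mm above the table when home, straight above the rail and the pin (guide x 55 mm). It stands on a steel stem 14 mm in diameter; below the cap 40 mm of stem are free above the red slide (top at 71 mm), so it can be lifted from under its rim or pinched across the cap.
- slide_pointer (a point): Tip of the slide's white pointer, over the ledge, at the same guide y as the pin.
- stop_face (a point): Centre of the face (looking to guide -y) of the steel stop blade, 72 mm wide, 10 mm thick, reaching from z 17 to 55 mm across the channel, fixed to the slide: 5 mm to the -y side of the pin. The tin is to rest against this face.
- tin_center (a point): Centre of the rectangular tart tin, a steel tin 70 mm (x) x 120 mm (y, along the channel) x 40 mm tall with a brown tart in it, about 0.3 to 0.55 kg, lying loose in the channel with 5 mm play each side. Half-way up, 32 mm above the table.
- tin_front (a point): Centre of the tin's end face towards the stop (60 mm along +y from the tin's centre, half-way up).
- red_marker: Red marker, the one to set: a fixed plastic tab 22 x 20 x 6 mm on the ledge, beside one of the notches (same guide y as the notch). Origin at the centre of its underside, axes as the guide's.
- blue_marker: Blue marker, of the same size as the red one and beside another notch.
- yellow_marker: Yellow marker, of the same size as the red one and beside another notch.
- green_marker: Green marker, of the same size as the red one and beside another notch.
- cutter: Bystander: steel ring cutter, 60 mm across, 45 mm tall, standing on the guide's bed beyond the stop (guide y about 0.235).
- ramekin: Bystander: white ramekin, 84 mm across, 45 mm tall, on the table in front of the guide.
- spatula: Bystander: lying spatula with a black handle.
- bowl: Bystander: steel bowl, 200 mm across, 90 mm tall.
- mug: Bystander: blue mug, 80 mm across, 90 mm tall.
Not all that is in view belongs to the job. What is shaped like the part that bears tin_center but green is not meant.

How it is judged:
On the way, in this order (a step that is already met when the one before it is completed fails the run):
1. the knob is lifted out of its notch (value of joint knob above 0.0085 m), for 0.05 s.
2. the stop slide is beside the red marker with its knob fully down in that notch (y of slide_pointer in the frame of red_marker between -0.006 and 0.006 m and value of joint knob below 0.002 m), for 0.2 s.
3. the tin's end rests against the stop blade (all of step 2 and y of tin_front in the frame of stop_face between -0.003 and 0.003 m and x of tin_front in the frame of stop_face between -0.012 and 0.012 m and z of tin_center in the frame of guide between 0.027 and 0.037 m), for 0.2 s.
At the end, for the whole second after the job is handed in: The slide's pointer is within 6 mm of the red marker's centre along the guide, the knob is down (within 2 mm of home), the tin lies flat in the channel, at rest, with its end within 3 mm of the stop blade (all of step 3 and linear speed of tin below 0.01 m/s and velocity of joint slide below 0.01 m/s); the robot touches nothing.
It fails at once if another thing on the table or guide is pushed or knocked more than 30 mm from its place (distance of any of cutter, ramekin, spatula, bowl, mug from where it was at the start of the episode above 0.03 m).
It fails at once if the tin is tipped or lifted out of the channel (angle between tin_center's own z axis and vertical above 0.35 rad or z of tin_center in the frame of guide above 0.06 m).
It also fails if it takes over 64 s, if anything falls off the work surface, if the arm or the gripper's body presses on something with over 40 N, if the wrist force passes 120 N, or if a joint passes its speed limit or range.

## Working session

There is one attempt and no reset: what is moved stays moved. The work goes in short steps, Python scripts to look and compute and a tool call to move; the robot and the scene stay as the last step left them, time stands still between calls to the robot, and variables do not carry over. Pictures are saved under pics/ and viewed, at most 10 in all, crops included, and the job is handed in when it is done.

Besides the shell and the picture viewer there is one more tool, called after "Request:" by a JSON object that holds its "api" and its "payload". move_arm: Moves the arm, as the interface text tells. Its arguments: {"type":"object","properties":{"steps":{"type":"array","items":{"type":"object","properties":{"delta_pos":{"type":"array","items":{"type":"number"}},"twist":{"type":"number"}}}},"gripper":{"type":"number"},"force":{"type":"number"}},"required":["steps"]}

```bash
mkdir -p pics; python3 - <<'E'
from workcell import *
import cv2
for n in ("scene","side"):
    cv2.imwrite(f"pics/{n}0.png",capture(n)[:,:,::-1])
    c=get_calibration(n);print(n,c)
s=sense();print(s);print(get_calibration("wrist"))
E
```

```text
scene {'mtx': array([[544.4738817 ,   0.        , 286.2111463 ],
       [  0.        , 544.4738817 , 211.61027696],
       [  0.        ,   0.        ,   1.        ]]), 'dist_coeffs': array([-0.1472387,  0.       ,  0.       ,  0.       ,  0.       ]), 'world_to_cam': array([[-0.69471245,  0.71927038, -0.00497302,  0.40596881],
       [-0.52950837, -0.50672566,  0.68033079,  0.23888671],
       [ 0.48682183,  0.47526753,  0.73288832, -1.85109847],
       [ 0.        ,  0.        ,  0.        ,  1.        ]])}
side {'mtx': array([[449.16556404,   0.        , 280.23466437],
       [  0.        , 449.16556404, 204.54142963],
       [  0.        ,   0.        ,   1.        ]]), 'dist_coeffs': array([-0.13366209,  0.        ,  0.        ,  0.        ,  0.        ]), 'world_to_cam': array([[-0.99635224, -0.08458917, -0.01126472,  0.56788971],
       [ 0.04356051, -0.61765733,  0.78524003, -0.0981887 ],
       [-0.07338054,  0.78188497,  0.61908901, -1.67410854],
       [ 0.        ,  0.        ,  0.        ,  1.        ]])}
{'clock': 0.1, 'q': array([-0.06823257,  0.41181483, -0.01273103, 
[... 565 characters left out ...]
[ 0.07846945,  0.00769365, -0.02045125]), 'finger_force': 0.0, 'grip_width': 0.08797260258024565}
{'mtx': array([[350.57913039,   0.        , 279.44620167],
       [  0.        , 350.57913039, 206.86073791],
       [  0.        ,   0.        ,   1.        ]]), 'dist_coeffs': array([-0.08147755,  0.        ,  0.        ,  0.        ,  0.        ]), 'mount': array([[-2.90905922e-04,  9.57037255e-01,  2.89964838e-01,
         8.06403532e-02],
       [ 9.99999893e-01,  1.74129301e-04,  4.28526653e-04,
        -8.56008531e-04],
       [ 3.59624597e-04,  2.89964932e-01, -9.57037204e-01,
        -1.50541377e-01],
       [ 0.00000000e+00,  0.00000000e+00,  0.00000000e+00,
         1.00000000e+00]])}
```

View pics/scene0.png

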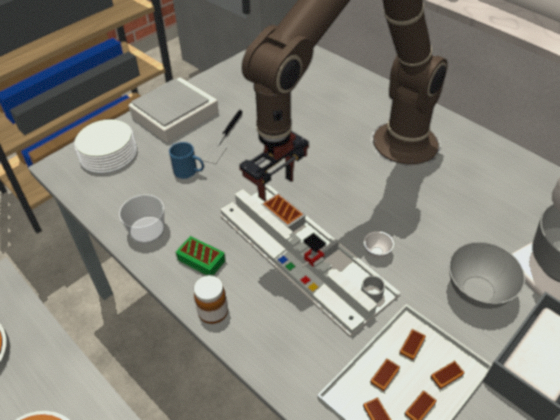

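View pics/side0.png

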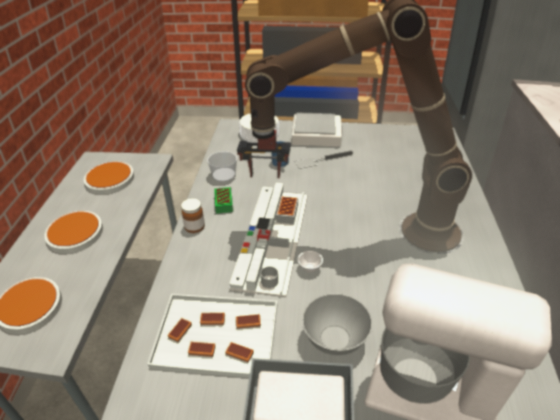

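```bash
python3 - <<'E'
import cv2
a=cv2.imread("pics/scene0.png")[180:340,210:410]
cv2.imwrite("pics/s1.png",cv2.resize(a,None,fx=3.75,fy=3.75,interpolation=cv2.INTER_CUBIC))
a=cv2.imread("pics/side0.png")[180:300,220:340]
cv2.imwrite("pics/d1.png",cv2.resize(a,None,fx=5,fy=5,interpolation=cv2.INTER_CUBIC))
E
```

```text
(no output)
```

View pics/s1.png

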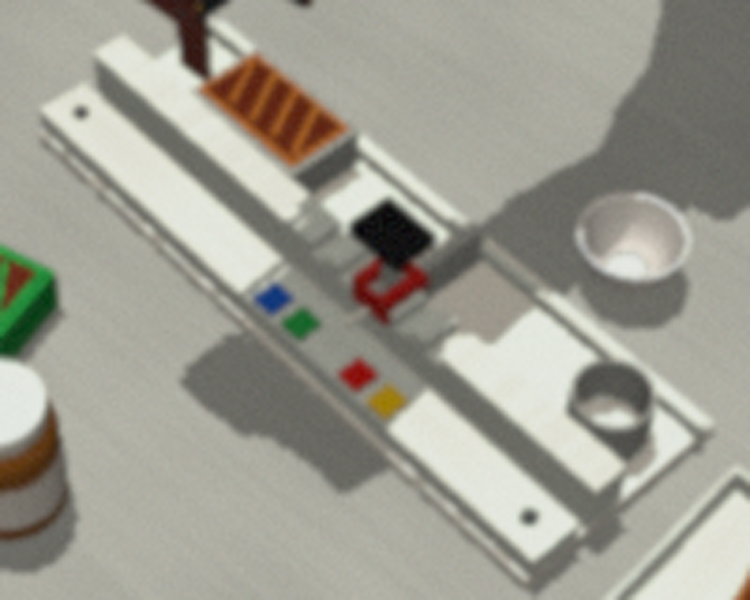

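View pics/d1.png

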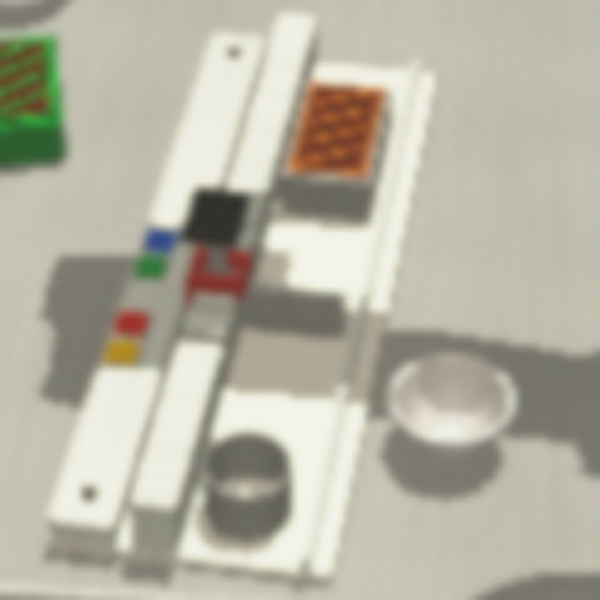

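```bash
cat > h.py <<'E'
import numpy as np,cv2
from workcell import *
from scipy.optimize import least_squares
C=np.diag([1.,-1,-1])
def proj(n,P):
    c=get_calibration(n)
    if n=="wrist":
        from scipy.spatial.transform import Rotation as R
        s=sense();q=s["ee_rot"];T=np.eye(4);T[:3,:3]=R.from_quat(np.r_[q[1:],q[0]]).as_matrix();T[:3,3]=s["tcp_pos"]
        W=np.linalg.inv(T@c["mount"])
    else: W=c["world_to_cam"]
    A=C@W[:3,:3];t=C@W[:3,3]
    return cv2.projectPoints(np.atleast_2d(np.asarray(P,float)),cv2.Rodrigues(A)[0],t,c["mtx"],c["dist_coeffs"])[0][:,0]
def g2w(p,P):
    P=np.atleast_2d(np.asarray(P,float));c,s=np.cos(p[2]),np.sin(p[2])
    return np.c_[p[0]+c*P[:,0]-s*P[:,1],p[1]+s*P[:,0]+c*P[:,1],P[:,2]]
E
cat > fit.py <<'E'
from h import *
G=np.array([[104,0,38],[104,30,38],[104,90,38],[104,120,38],[55,60,123]])/1e3
o={"scene":np.array([[273,299],[301,324],[357,375],[387,401],[392,233]])/3.75+[210,180],
"side":np.array([[160,241],[151,267],[131,323],[122,351],[217,217]])/5+[220,180]}
for ns in (["scene"],["side"],["scene","side"]):
    r=least_squares(lambda p:np.concatenate([(proj(n,g2w(p,G))-o[n]).ravel() for n in ns]),[.65,0,-.2])
    print(ns,r.x.round(4),r.fun.reshape(-1,2).round(1).tolist())
p=r.x;np.save("p.npy",p)
print("cap",g2w(p,[[.055,.06,.117]]),"yaw deg",np.degrees(p[2]))
# tin: top face center pix
for n,c in (("scene",np.array([275,110])/3.75+[210,180]),("side",np.array([336,130])/5+[220,180])):
    t=least_squares(lambda u:(proj(n,g2w(p,[[u[0],u[1],.050]]))-c).ravel(),[0,-.1]).x;print("tin guide",n,t)
E
python3 fit.py
```

```text
['scene'] [ 0.5678  0.0834 -0.095 ] [[0.5, -0.5], [0.4, -0.4], [0.5, -0.1], [0.3, 0.2], [-1.7, 0.8]]
['side'] [ 0.5608  0.086  -0.0969] [[0.6, -0.0], [0.5, 0.2], [0.6, 0.3], [0.3, 0.6], [-2.0, -0.9]]
['scene', 'side'] [ 0.5651  0.0833 -0.095 ] [[1.2, -1.1], [1.1, -1.0], [1.2, -0.7], [1.0, -0.5], [-1.0, 0.2], [-0.5, -0.5], [-0.5, -0.3], [-0.5, -0.3], [-0.7, 0.0], [-3.2, -1.5]]
cap [[0.62556788 0.13784438 0.117     ]] yaw deg -5.441885035240456
tin guide scene [-0.00507393 -0.1310651 ]
tin guide side [-0.00592558 -0.1322912 ]
```

```bash
cat >> fit.py <<'E'
def f(u):
    H=G.copy();H[:4,0]=u[3];return np.concatenate([(proj(n,g2w(u[:3],H))-o[n]).ravel() for n in o])
r=least_squares(f,[.57,.08,-.1,.104]);print(r.x.round(4),r.fun.round(1));print(g2w(r.x[:3],[[.055,.06,.117]]));np.save("p.npy",r.x[:3])
for n,c in (("scene",o["scene"][4]),("side",o["side"][4])):
    t=least_squares(lambda u:(proj(n,[[u[0],u[1],.123]])-c).ravel(),[.6,.1]).x;print("cap top world",n,t)
E
python3 fit.py|tail -6
```

```text
tin guide side [-0.00592558 -0.1322912 ]
[ 0.5591  0.0836 -0.0921  0.1119] [ 0.7 -0.7  0.6 -0.7  0.7 -0.4  0.5 -0.2  0.8 -1.1 -0.9 -0.6 -1.  -0.4
 -0.9 -0.3 -1.1 -0.1 -1.4 -1.3]
[[0.61933922 0.1382648  0.117     ]]
cap top world scene [0.62337241 0.13922792]
cap top world side [0.61386319 0.14473217]
```

Request:
{"api": "move_arm", "payload": {"steps": [{"delta_pos":[-1,1,0.2],"twist":-1},{"delta_pos":[-2,3,0.2],"twist":-1.1},{"delta_pos":[-2,4,0.2],"twist":-1.1},{"delta_pos":[-2,4,0.2],"twist":-1.1}]}}

```text
clock: 0.43
tcp_pos: [0.5725, 0.1091, 0.2386]
ee_rot: [-0.002, 0.737, 0.676, 0.001]
contact_force: [-0.9, 0.4, -0.8]
grip_width: 0.0877
finger_force: 0.0
```

```bash
python3 - <<'E'
from h import *
p=np.load("p.npy")
print(sense()["tcp_pos"])
print(proj("wrist",g2w(p,[[.055,.06,.123],[.035,.035,.123],[.075,.035,.123],[.035,.085,.123],[.075,.085,.123],[.104,.09,.038],[.104,.03,.038]])).round(1))
cv2.imwrite("pics/w1.png",capture("wrist")[:,:,::-1])
E
```

```text
[0.57245738 0.10910458 0.238612  ]
[[338.5 166.2]
 [311.6 197.4]
 [362.  197.7]
 [313.6 133. ]
 [366.6 133.6]
 [375.6 121.6]
 [371.2 181.1]]
```

View pics/w1.png

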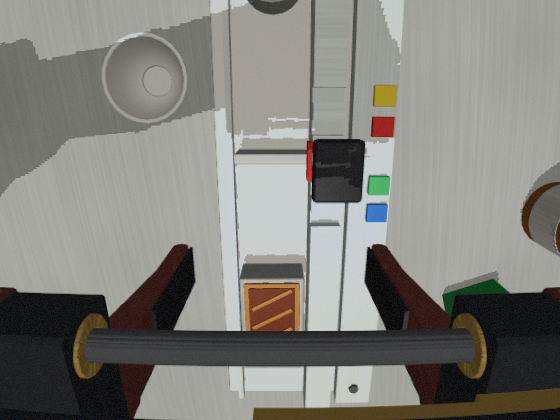

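Request:
{"api": "move_arm", "payload": {"steps": [{"delta_pos":[0.9,0.7,-1],"twist":0},{"delta_pos":[1.76,1.4,-2],"twist":0},{"delta_pos":[1.76,1.4,-3],"twist":0},{"delta_pos":[1.76,1.4,-3],"twist":0},{"delta_pos":[1.76,1.4,-3],"twist":0}]}}

```text
clock: 0.9
tcp_pos: [0.6181, 0.1335, 0.1621]
ee_rot: [-0.001, 0.741, 0.672, -0.002]
contact_force: [1.2, -0.6, 0.0]
grip_width: 0.0878
finger_force: 0.0
```

```bash
python3 - <<'E'
from h import *
p=np.load("p.npy")
print(sense()["tcp_pos"])
im=capture("wrist")
r=least_squares(lambda u:(proj("wrist",[[u[0],u[1],.123]])-[[0,0]]).ravel()*0+0,[.6,.1]).x if 0 else 0
m=(im.max(2)<45).astype(np.uint8)
n,l,st,ce=cv2.connectedComponentsWithStats(m)
for i in range(1,n):
    if st[i,4]>300: print(st[i],ce[i].round(1))
print(proj("wrist",[[.619,.135,.123],[.599,.135,.123],[.639,.135,.123],[.619,.16,.123],[.619,.11,.123]]).round(1))
cv2.imwrite("pics/w2.png",im[:,:,::-1])
E
```

```text
[0.6180651  0.13346872 0.16208823]
[ 249  200   68   80 2432] [282.8 223. ]
[    0   248   560   172 27151] [253.1 345.5]
[410 408 150  12 799] [511.  415.8]
[[281.  241.1]
 [247.3 244.1]
 [314.9 238. ]
 [276.7 200.4]
 [284.9 278.8]]
```

View pics/w2.png

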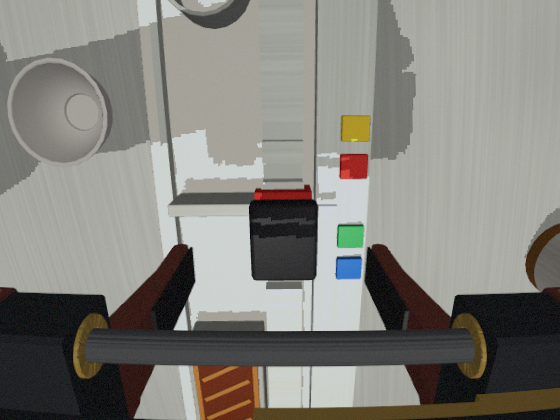

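Request:
{"api": "move_arm", "payload": {"steps": [{"delta_pos":[0.03,0.02,-0.8]},{"delta_pos":[0.03,0.02,-1.6]},{"delta_pos":[0.03,0.02,-2.2]},{"delta_pos":[0.03,0.02,-2.2]},{"delta_pos":[0.03,0.02,-2.2]}]}}

```text
$.steps[0]: bad value
```

Request:
{"api": "move_arm", "payload": {"steps": [{"delta_pos":[0,0,0]},{"delta_pos":[0,0,0]},{"delta_pos":[0,0,0]},{"delta_pos":[0,0,0]},{"delta_pos":[0,0,0]},{"delta_pos":[0,0,0]},{"delta_pos":[0,0,0]},{"delta_pos":[0,0,0]}], "gripper": 30, "force": 25}}

```text
$.steps[0]: bad value
```

Twist is required.

Request:
{"api": "move_arm", "payload": {"steps": [{"delta_pos":[0.03,0.02,-0.8],"twist":0},{"delta_pos":[0.03,0.02,-1.6],"twist":0},{"delta_pos":[0.03,0.02,-2.2],"twist":0},{"delta_pos":[0.03,0.02,-2.2],"twist":0},{"delta_pos":[0.03,0.02,-2.2],"twist":0}]}}

```text
clock: 1.37
tcp_pos: [0.6202, 0.1346, 0.1102]
ee_rot: [0.0, 0.741, 0.672, 0.0]
contact_force: [-0.3, -0.6, 0.2]
grip_width: 0.0879
finger_force: 0.0
```

Request:
{"api": "move_arm", "payload": {"steps": [{"delta_pos":[0,0,0],"twist":0},{"delta_pos":[0,0,0],"twist":0},{"delta_pos":[0,0,0],"twist":0},{"delta_pos":[0,0,0],"twist":0},{"delta_pos":[0,0,0],"twist":0},{"delta_pos":[0,0,0],"twist":0},{"delta_pos":[0,0,0],"twist":0},{"delta_pos":[0,0,0],"twist":0}], "gripper": 30, "force": 25}}

```text
clock: 2.03
tcp_pos: [0.6205, 0.1354, 0.1088]
ee_rot: [0.0, 0.74, 0.672, 0.001]
contact_force: [0.8, -0.7, -2.4]
grip_width: 0.0398
finger_force: 25.0
```

Request:
{"api": "move_arm", "payload": {"steps": [{"delta_pos":[0,0,0.2],"twist":0},{"delta_pos":[0,0,0.4],"twist":0},{"delta_pos":[0,0,0.56],"twist":0},{"delta_pos":[0,0,0.56],"twist":0},{"delta_pos":[0,0,0.56],"twist":0}]}}

```text
clock: 2.45
tcp_pos: [0.6203, 0.1354, 0.123]
ee_rot: [0.0, 0.74, 0.672, 0.001]
contact_force: [5.4, 0.3, -3.2]
grip_width: 0.0399
finger_force: 25.0
```

Request:
{"api": "move_arm", "payload": {"steps": [{"delta_pos":[0.03,0.3,0],"twist":0},{"delta_pos":[0.06,0.6,0],"twist":0},{"delta_pos":[0.09,0.9,0],"twist":0},{"delta_pos":[0.11,1.2,0],"twist":0},{"delta_pos":[0.11,1.2,0],"twist":0},{"delta_pos":[0.11,1.2,0],"twist":0}]}}

```text
clock: 2.95
tcp_pos: [0.623, 0.1671, 0.1226]
ee_rot: [-0.0, 0.74, 0.673, 0.001]
contact_force: [5.7, 0.8, -3.4]
grip_width: 0.0398
finger_force: 25.0
```

Request:
{"api": "move_arm", "payload": {"steps": [{"delta_pos":[0,-0.05,-0.2],"twist":0},{"delta_pos":[0,-0.05,-0.4],"twist":0},{"delta_pos":[0,-0.05,-0.56],"twist":0},{"delta_pos":[0,-0.05,-0.6],"twist":0},{"delta_pos":[0,-0.05,-0.6],"twist":0},{"delta_pos":[0,-0.05,-0.6],"twist":0}]}}

```text
clock: 3.45
tcp_pos: [0.623, 0.1648, 0.1085]
ee_rot: [0.0, 0.74, 0.673, 0.001]
contact_force: [1.4, 0.3, 5.6]
grip_width: 0.0398
finger_force: 25.0
```

```bash
python3 - <<'E'
from h import *
s=sense();print(s["tcp_pos"],s["contact_force"])
im=capture("scene")
a=im[180:340,210:410,::-1]
cv2.imwrite("pics/s2.png",cv2.resize(a,None,fx=3.75,fy=3.75,interpolation=cv2.INTER_CUBIC))
E
```

```text
[0.62295833 0.16478324 0.1084809 ] [1.36806372 0.32745463 5.58672459]
```

View pics/s2.png

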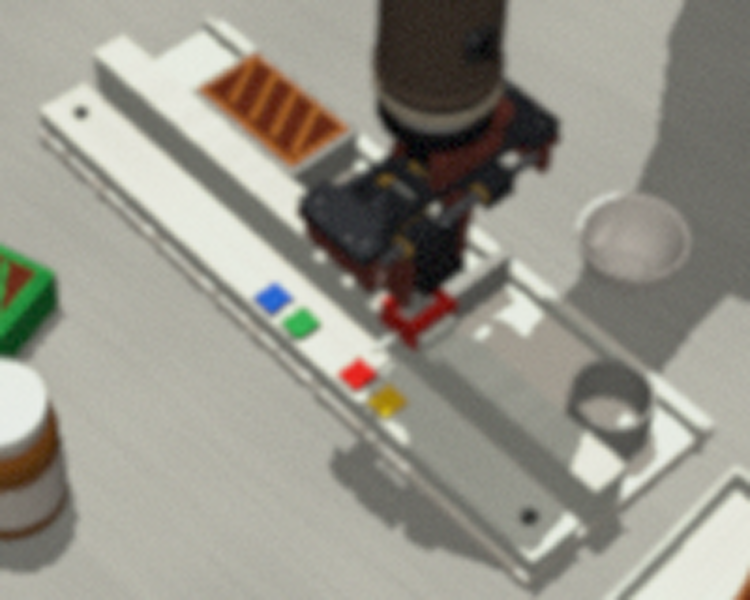

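Request:
{"api": "move_arm", "payload": {"steps": [{"delta_pos":[0,0,0],"twist":0},{"delta_pos":[0,0,0],"twist":0},{"delta_pos":[0,0,0],"twist":0},{"delta_pos":[0,0,0],"twist":0},{"delta_pos":[0,0,0],"twist":0},{"delta_pos":[0,0,0.8],"twist":0},{"delta_pos":[0,0,1.6],"twist":0},{"delta_pos":[0,0,2.4],"twist":0},{"delta_pos":[0,0,2.4],"twist":0}], "gripper": 85}}

```text
clock: 4.25
tcp_pos: [0.6244, 0.1648, 0.1716]
ee_rot: [0.001, 0.74, 0.672, 0.003]
contact_force: [-0.5, 1.1, 0.9]
grip_width: 0.0848
finger_force: 0.0
```

```bash
python3 - <<'E'
from h import *
for nm,c,z in (("mug",[183,160],.045),("spat handle lo",[218,152],.01),("spat handle hi",[238,114],.01),("blade",[207,157],.005)):
    print(nm,least_squares(lambda u:(proj("scene",[[u[0],u[1],z]])-c).ravel(),[.5,-.3]).x.round(3))
p=np.load("p.npy");im=capture("wrist")
cv2.imwrite("pics/w3.png",im[:,:,::-1]);print(sense()["tcp_pos"])
E
```

```text
mug [ 0.611 -0.432]
spat handle lo [ 0.484 -0.412]
spat handle hi [ 0.297 -0.518]
blade [ 0.522 -0.425]
[0.62363629 0.1645529  0.16967273]
```

Request:
{"api": "move_arm", "payload": {"steps": [{"delta_pos":[-0.5,-1.5,0],"twist":0},{"delta_pos":[-0.9,-3,0],"twist":0},{"delta_pos":[-1.3,-4.5,0],"twist":0},{"delta_pos":[-1.7,-6,0],"twist":0},{"delta_pos":[-2.1,-7.5,0],"twist":0},{"delta_pos":[-2.5,-9,0],"twist":0},{"delta_pos":[-2.9,-10.5,0],"twist":0},{"delta_pos":[-3.2,-11.5,0],"twist":0},{"delta_pos":[-3.43,-12.3,0],"twist":0},{"delta_pos":[-3.43,-12.3,0],"twist":0},{"delta_pos":[-3.43,-12.3,0],"twist":0}], "gripper": 14}}

```text
clock: 5.22
tcp_pos: [0.5358, -0.1444, 0.1667]
ee_rot: [-0.001, 0.741, 0.671, -0.001]
contact_force: [-0.0, 0.7, -0.7]
grip_width: 0.0161
finger_force: 0.0
```

```bash
python3 - <<'E'
from h import *
print(sense()["tcp_pos"],sense()["grip_width"])
p=np.load("p.npy")
im=capture("wrist")[:,:,::-1].copy()
for q in proj("wrist",g2w(p+[.001,-.003,0],[[-.04,-.18,.012],[.04,-.18,.012],[-.04,-.1,.012],[.04,-.1,.012],[.04,-.1,.058]])): cv2.circle(im,tuple(int(v) for v in q),2,(0,0,255),-1)
cv2.imwrite("pics/w4.png",im)
E
```

```text
[ 0.53575973 -0.14436074  0.16671166] 0.016098384537438993
```

View pics/w4.png

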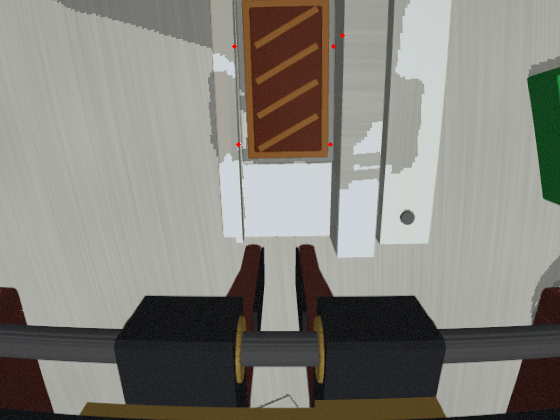

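Request:
{"api": "move_arm", "payload": {"steps": [{"delta_pos":[0.05,0,-1.2],"twist":0},{"delta_pos":[0.05,0,-2.4],"twist":0},{"delta_pos":[0.05,0,-3.5],"twist":0},{"delta_pos":[0.05,0,-4.4],"twist":0},{"delta_pos":[0.05,0,-5.0],"twist":0},{"delta_pos":[0.05,0,-5.4],"twist":0},{"delta_pos":[0.05,0,-5.4],"twist":0},{"delta_pos":[0.05,0,-5.4],"twist":0},{"delta_pos":[0.05,0,-5.4],"twist":0}]}}

```text
clock: 6.02
tcp_pos: [0.5388, -0.1428, 0.0335]
ee_rot: [0.0, 0.74, 0.673, 0.0]
contact_force: [-0.2, 0.9, -0.6]
grip_width: 0.0142
finger_force: 0.0
```

Request:
{"api": "move_arm", "payload": {"steps": [{"delta_pos":[0.03,0.3,0],"twist":0},{"delta_pos":[0.06,0.6,0],"twist":0},{"delta_pos":[0.09,1.0,0],"twist":0},{"delta_pos":[0.13,1.4,0],"twist":0},{"delta_pos":[0.17,1.8,0],"twist":0},{"delta_pos":[0.2,2.2,0],"twist":0},{"delta_pos":[0.24,2.6,0],"twist":0},{"delta_pos":[0.28,3.0,0],"twist":0},{"delta_pos":[0.31,3.4,0],"twist":0},{"delta_pos":[0.35,3.8,0],"twist":0},{"delta_pos":[0.38,4.1,0],"twist":0},{"delta_pos":[0.4,4.4,0],"twist":0}]}}

```text
clock: 7.02
tcp_pos: [0.548, -0.0323, 0.0326]
ee_rot: [-0.0, 0.74, 0.673, -0.0]
contact_force: [0.3, -3.0, 2.1]
grip_width: 0.014
finger_force: 1.5
```

Request:
{"api": "move_arm", "payload": {"steps": [{"delta_pos":[0.02,0.25,0],"twist":0},{"delta_pos":[0.05,0.5,0],"twist":0},{"delta_pos":[0.07,0.75,0],"twist":0},{"delta_pos":[0.09,1.0,0],"twist":0},{"delta_pos":[0.12,1.25,0],"twist":0},{"delta_pos":[0.14,1.5,0],"twist":0},{"delta_pos":[0.16,1.7,0],"twist":0},{"delta_pos":[0.17,1.85,0],"twist":0},{"delta_pos":[0.18,2.0,0],"twist":0},{"delta_pos":[0.19,2.1,0],"twist":0},{"delta_pos":[0.19,2.1,0],"twist":0}]}}

```text
clock: 7.93
tcp_pos: [0.5527, 0.0202, 0.0326]
ee_rot: [-0.0, 0.74, 0.673, 0.0]
contact_force: [0.5, 0.1, 0.0]
grip_width: 0.0139
finger_force: 0.0
```

```bash
python3 - <<'E'
from h import *
s=sense();print(s["tcp_pos"],s["contact_force"])
p=np.load("p.npy")+[.001,-.003,0]
im=capture("wrist")[:,:,::-1].copy()
d=s["tcp_pos"]-[p[0],p[1],0];print("tcp guide y",-np.sin(p[2])*d[0]+np.cos(p[2])*d[1],"x",np.cos(p[2])*d[0]+np.sin(p[2])*d[1])
cv2.imwrite("pics/w5.png",im)
E
```

```text
[0.55270714 0.02017438 0.03256525] [0.4754908  0.11248374 0.00468727]
tcp guide y -0.06082502650220186 x -0.001755763394677562
```

View pics/w5.png

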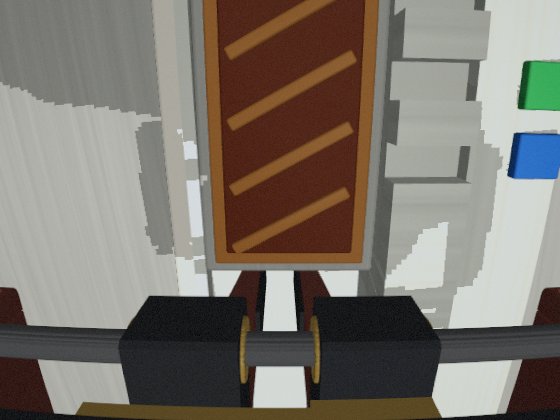

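Request:
{"api": "move_arm", "payload": {"steps": [{"delta_pos":[0.01,0.1,0],"twist":0},{"delta_pos":[0.02,0.2,0],"twist":0},{"delta_pos":[0.03,0.3,0],"twist":0},{"delta_pos":[0.03,0.36,0],"twist":0},{"delta_pos":[0.04,0.42,0],"twist":0},{"delta_pos":[0.04,0.46,0],"twist":0},{"delta_pos":[0.05,0.5,0],"twist":0}]}}

```text
clock: 8.57
tcp_pos: [0.5539, 0.0314, 0.0326]
ee_rot: [0.0, 0.74, 0.672, -0.0]
contact_force: [-0.5, -2.8, -1.1]
grip_width: 0.0139
finger_force: 1.8
```

Request:
{"api": "move_arm", "payload": {"steps": [{"delta_pos":[0.0,0.04,0],"twist":0},{"delta_pos":[0.01,0.08,0],"twist":0},{"delta_pos":[0.01,0.12,0],"twist":0},{"delta_pos":[0.01,0.16,0],"twist":0}]}}

```text
clock: 8.9
tcp_pos: [0.5542, 0.0331, 0.0326]
ee_rot: [0.001, 0.741, 0.672, -0.001]
contact_force: [0.4, -11.9, 1.6]
grip_width: 0.0141
finger_force: 6.1
```

Request:
{"api": "move_arm", "payload": {"steps": [{"delta_pos":[0.0,0.04,0],"twist":0},{"delta_pos":[0.01,0.08,0],"twist":0},{"delta_pos":[0.01,0.12,0],"twist":0}]}}

```text
clock: 9.15
tcp_pos: [0.5544, 0.0333, 0.0327]
ee_rot: [0.002, 0.741, 0.671, -0.002]
contact_force: [-0.4, -19.3, 2.5]
grip_width: 0.0139
finger_force: 9.7
```

Request:
{"api": "move_arm", "payload": {"steps": [{"delta_pos":[-0.01,-0.15,0],"twist":0},{"delta_pos":[-0.03,-0.4,0],"twist":0},{"delta_pos":[-0.08,-0.9,0],"twist":0},{"delta_pos":[-0.12,-1.4,0],"twist":0},{"delta_pos":[-0.12,-1.4,1],"twist":0},{"delta_pos":[-0.12,-1.4,2.5],"twist":0},{"delta_pos":[-0.12,-1.4,4],"twist":0},{"delta_pos":[-0.12,-1.4,5.5],"twist":0},{"delta_pos":[-0.12,-1.4,6.5],"twist":0},{"delta_pos":[-0.12,-1.4,6.5],"twist":0},{"delta_pos":[-0.12,-1.4,6.5],"twist":0}]}}

```text
clock: 10.07
tcp_pos: [0.5523, 0.0031, 0.1967]
ee_rot: [0.001, 0.74, 0.672, 0.002]
contact_force: [-0.8, -0.3, -0.6]
grip_width: 0.0138
finger_force: 0.0
```

```bash
python3 - <<'E'
from h import *
s=sense();print(s["tcp_pos"],s["contact_force"])
w=capture("wrist")[0:260,140:440,::-1];a=capture("side")[180:300,220:340,::-1]
a=cv2.resize(a,(400,400),interpolation=cv2.INTER_CUBIC);w=cv2.resize(w,(400,347));w=np.vstack([w,np.zeros((53,400,3),np.uint8)])
cv2.imwrite("pics/f.png",np.hstack([w,a]))
E
```

```text
[0.55226859 0.00309363 0.19674732] [-0.8277838  -0.2833757  -0.64461673]
```

View pics/f.png

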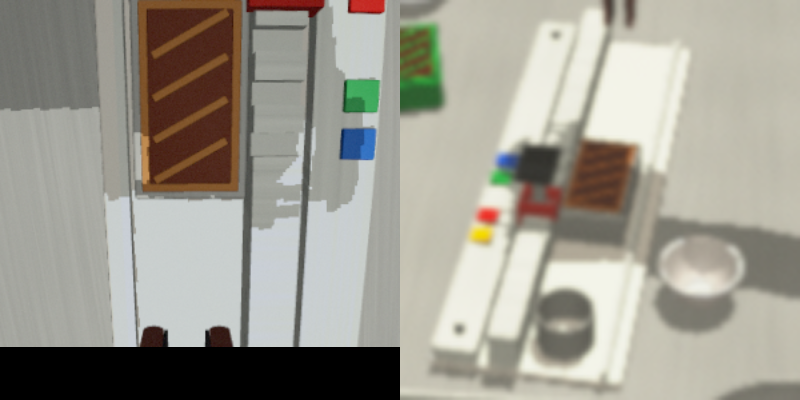

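```bash
python3 -c "
from workcell import *
print(sign_off())"
```

```text
the job is handed in; nothing more can be done
None
```

I moved the stop to the notch beside the red marker and dropped the knob home. The tin now rests flat against the blade, with about 19 N of push felt at contact. The arm is clear, and I handed the job in at about 10 s; sign-off returned no verdict.

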